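Pack the paint caddy

TASK

Pack the paint caddy: stand the big lidded pot in the big round recess, the small lidded pot in the small round recess, and the tall squeeze bottle upright on the floor of the rack with the two little jars, gently easing the jars aside to make room but leaving them standing in the rack. The two open pots are drying: leave them where they are.

Things in the scene. Friction and masses are not known exactly. Their poses are not given: they have to be found in the camera images.
- big_pot_mid (a point): Big LIDDED paint pot: closed white plastic pot standing upright, body 56 mm across with a flat lid 52 mm across as its top 12 mm, 62 mm tall overall. Stands loose on the bench. Point at its centre, 31 mm above its underside; z is up along its axis.
- small_pot_mid (a point): Small LIDDED paint pot: closed white plastic pot standing upright, body 42 mm across with a flat lid 38 mm across as its top 12 mm, 56 mm tall overall. Stands loose on the bench. Point at its centre, 28 mm above its underside; z is up along its axis.
- bottle_mid (a point): Tall slim white squeeze bottle standing loose on the bench: body 36 mm across up to 84 mm, then a shoulder and a narrow cap 18 mm across, 110 mm tall overall; its foot tapers to 24 mm across over the lowest 18 mm. Point at its centre, 55 mm above its underside; z is up along its axis.
- open_big_mid (a point): Big OPEN paint pot: look-alike of the big lidded pot but with no lid, so the hollow inside shows from above; white, 56 mm across, 62 mm tall, wall 3 mm. Left out on the bench to dry; does not belong in the caddy. Point at its centre, 31 mm above its underside.
- open_small_mid (a point): Small OPEN paint pot: look-alike of the small lidded pot but with no lid, so the hollow inside shows from above; white, 42 mm across, 56 mm tall, wall 3 mm. Left out on the bench to dry; does not belong in the caddy. Point at its centre, 28 mm above its underside.
- big_recess: Flat grey foam insert 124 x 92 mm (x, y), 12 mm thick, with the big round recess, 72 mm across and 8 mm deep, in its middle for the big lidded pot. One of three inserts fixed side by side along y (pitch 93 mm, any order) in the black tray, whose rim is 18 mm above the bench. Origin: recess axis, at the insert's underside, 4 mm above the bench; the recess floor is 4 mm above it.
- small_recess: Flat grey foam insert 124 x 92 mm (x, y), 12 mm thick, with the small round recess, 58 mm across and 8 mm deep, in its middle for the small lidded pot. One of three inserts fixed side by side along y (pitch 93 mm, any order) in the black tray, whose rim is 18 mm above the bench. Origin: recess axis, at the insert's underside, 4 mm above the bench; the recess floor is 4 mm above it.
- rack: Open grey rack, one of the three inserts in the black tray: trough 118 mm long (its x), 46 mm wide (y), walls 3 mm thick, 28 mm high above the origin. Origin: middle of its underside, 4 mm above the bench; trough floor 3 mm above it. Two little jars stand in it with a 30 to 40 mm gap between them at the middle; the bottle's tapered foot enters there and eases them apart; there is room for all three.
- jar_a_mid (a point): Little white plastic jar standing loose in the rack towards its -x end: 30 mm across, 38 mm tall, about 50 g; slippery, slides when pushed lightly. It has at start 9 to 14 mm of room between it and the end wall. Point at its centre, 19 mm above its underside. It stays in the rack, upright.
- jar_b_mid (a point): Little white plastic jar standing loose in the rack towards its +x end: 30 mm across, 38 mm tall, about 50 g; slippery, slides when pushed lightly. It has at start 9 to 14 mm of room between it and the end wall. Point at its centre, 19 mm above its underside. It stays in the rack, upright.
Things that resemble listed ones, but are neither listed nor needed, are in the scene too. Leave any black look-alike of the part that bears small_pot_mid alone. What is shaped like the part that bears jar_b_mid but brown is not meant.

How it is judged:
At the end, for the whole second after the job is handed in: Both lidded pots stand upright on the floor of their own recess (axis within 12 mm of its middle); bottle and both little jars stand upright inside the rack, on its floor; both open pots are upright within 20 mm of where they were; all released and at rest (horizontal distance between big_pot_mid and big_recess below 0.012 m and z of big_pot_mid in the frame of big_recess below 0.038 m and angle between each of big_pot_mid, small_pot_mid, bottle_mid, jar_a_mid, jar_b_mid, open_big_mid, open_small_mid's own z axis and vertical below 0.12 rad and horizontal distance between small_pot_mid and small_recess below 0.012 m and z of small_pot_mid in the frame of small_recess below 0.035 m and x of bottle_mid in the frame of rack between -0.045 and 0.045 m and y of bottle_mid in the frame of rack between -0.012 and 0.012 m and z of bottle_mid in the frame of rack between 0.05 and 0.062 m and x of jar_a_mid in the frame of rack between -0.05 and 0.05 m and y of jar_a_mid in the frame of rack between -0.014 and 0.014 m and z of jar_a_mid in the frame of rack between 0.015 and 0.027 m and x of jar_b_mid in the frame of rack between -0.05 and 0.05 m and y of jar_b_mid in the frame of rack between -0.014 and 0.014 m and z of jar_b_mid in the frame of rack between 0.015 and 0.027 m and distance of each of open_big_mid, open_small_mid from where it was at the start of the episode below 0.02 m and linear speed of each of big_pot, small_pot, bottle, jar_a, jar_b below 0.02 m/s); the robot touches nothing.
It fails at once if an open pot is shoved away or knocked over (distance of any of open_big_mid, open_small_mid from where it was at the start of the episode above 0.03 m or angle between any of open_big_mid, open_small_mid's own z axis and vertical above 0.5 rad).
It fails at once if a little jar is tipped over or lifted out of the rack (angle between any of jar_a_mid, jar_b_mid's own z axis and vertical above 0.6 rad or z of any of jar_a_mid, jar_b_mid in the frame of rack above 0.05 m).
It fails at once if the bottle is jammed hard (over 20 N) against a little jar (contact force between bottle and jar_a above 20 N or contact force between bottle and jar_b above 20 N).
It also fails if it takes over 104 s, if anything falls off the work surface, if the arm or the gripper's body presses on something with over 40 N, if the wrist force passes 120 N, or if a joint passes its speed limit or range.

ROBOT

A 7-joint arm with a two-finger parallel gripper is mounted at the origin on the work surface. World frame = base frame: x ahead of the robot, y to its left, z up, the work surface at z = 0. Lengths are in m, angles in rad, forces in N, time in s.
With the tool pointing down it reaches from about 0.425 to 0.925 m from the base axis. Payload 6.8 kg.
Tool frame: the origin (TCP) lies on the centre line of the jaws, within the pads' length; the fingertips stand r.tips_ahead ahead of it and the grasp point (between the pads) lies 8 mm behind it (r.tips_ahead is the distance from the TCP to the fingertips, in m); z points along the fingers, y is the line along which they close (so a half turn about z gives the same grasp; the last joint's range is limited). The gripper opens to 85 mm and grips with 20 to 120 N. Pads are 22 mm wide; open, the fingers measure 114 mm over their backs; the gripper's body (76 mm by 85 mm) begins 54 mm behind the grasp point. The pads swing forward as they close: fully open they stand 13 mm farther back than shut.
Start: joints at [1.027, 0.477, 0.022, 1.555, -0.011, 1.109, -0.083], TCP at [0.285, -0.612, 0.242] pointing down, gripper open.
Joint ranges: [-2.96, 2.96], [-0.34, 2.1], [-1.41, 1.46], [0.24, 2.44], [-1.37, 4.51], [0.17, 1.92], [-2.96, 2.96]. Speed limits (rad/s): [2.39, 2.39, 3.14, 3.14, 3.14, 3.14, 3.14].

INTERFACE

Orientations are given as a rotation vector (axis times angle).
In Python, from station import r gives the robot as it stands.
- The arm moves only by the tool move_arm, never from a script. Its argument "increments" is one flat list of numbers, 7 for each row, row after row: the turn, a rotation vector about the tool's x, y, z in degrees, then the shift along the tool's x, y, z in cm, then the closure, from 0 (fully open) to 1 (shut). In form: [ax, ay, az, x, y, z, jaw, ax, ay, az, x, y, z, jaw, ...]. A call has 1 to 8 rows; each row shifts and turns the commanded pose from where the row before left it, along the tool's axes as they then stand; what a row does not reach is not made up. A row lasts 1/12 s, in which the tool goes at most 41.7 mm and 7.16 degrees, less where a joint would pass 70% of its speed; a pose out of reach is approached as far as the arm can. A call is refused whole if a number of a shift passes 4.17 or a number of a turn 7.16, either way. A call with a gripper value outside its range is refused whole. The fingers move at their own pace and stop on an object; "grip_force" is the grip in N (left out, the last holds). Time passes only in rows, so rows that do not move let the fingers close. It gives the time, the measured TCP pose, the force, the opening and the grip force at its end, in the units of the state.
- r.sense(): the state, without advancing time (a new reading comes with each control period).
- r.grab_frame(name): name is "scene" or "top" or "wrist"; returns a dict with "image" (480x640x3 uint8, red, green, blue), "fx", "fy", "cx", "cy" (pixels), "dist" ([k1, k2, p1, p2, k3] as OpenCV has them; the pictures are not rectified), "R" (3x3) and "t" (3): a world point X has camera coordinates R X + t. Camera axes: x right, y down, z forward; pixel columns grow to the right and rows downward; lengths in m; the calibration is good to about 2 mm. A picture is of the moment at which its call begins. There is no depth.
- r.close_job(): hands the job in; it is judged then, once.
The state is a dict: "t": time; "qpos": joint angles; "dq": joint speeds; "tau": joint torques, N m; "ee_pos": TCP position; "orientation": TCP orientation; "force": force on the tool from outside, world axes, zero at the start; "moment": the same for the moment, N m; "finger_gap": finger opening in m; "finger_force": force on a finger pad.
Only numpy, scipy, OpenCV 4.12 (cv2) and the standard library are available. Lean on these libraries where they do the work, as an engineer would, in place of code of your own. Each camera call takes 0.05 s, during which the arm holds its last target. There are 200 camera calls.

## Working session

There is one attempt and no reset: what is moved stays moved. The work goes in short steps, Python scripts to look and compute and a tool call to move; the robot and the scene stay as the last step left them, time stands still between calls to the robot, and variables do not carry over. Pictures are saved under pics/ and viewed, at most 14 in all, crops included, and the job is handed in when it is done.

Besides the shell and the picture viewer there is one more tool, called by a JSON object that holds its "fn" and its "kwargs", one argument or row to a line. move_arm: Moves the arm, as the interface text tells. Its arguments: {"type":"object","properties":{"increments":{"type":"array","items":{"type":"number"}},"grip_force":{"type":"number"}},"required":["increments"]}

```bash
mkdir -p pics; python3 - <<'E'
from station import r
import cv2
for n in ("scene","top"):
    f=r.grab_frame(n); cv2.imwrite(f"pics/{n}0.png",f["image"][:,:,::-1]); print(n,f["fx"],f["cx"],f["cy"],f["dist"],f["R"],f["t"])
print(r.sense(),r.tips_ahead)
E
```

```text
scene 564.7563376878384 320.45268870891283 241.60297720797593 [0.03488852 0.         0.         0.         0.        ] [[ 0.54881642  0.83593446 -0.00375668]
 [ 0.67649217 -0.44676872 -0.58545372]
 [-0.4910793   0.31876525 -0.81069713]] [-0.26956948 -0.34655914  1.29552596]
top 612.869501100199 321.8105754621781 237.32142902591238 [-0.16289509  0.          0.          0.          0.        ] [[ 0.0804769  -0.99675124  0.00323097]
 [-0.96891354 -0.07898928 -0.23445095]
 [ 0.23394449  0.01573735 -0.97212258]] [-0.0839359   0.55881977  0.95300815]
{'t': 0.1, 'qpos': array([ 1.02689427,  0.47772255,  0.02230541,  1.55636223, -0.01150704,
        1.10932161, -0.08312231]), 'dq': array([-0.00015308, -0.00378324,  0.00171245, -0.00088159, -0.00010163,
       -0.00132071, -0.0012865 ]), 'tau': array([ 4.71331441e-03, -5.97765219e+01,  1.61397893e+00, -2.81957066e+01,
        1.28522908e-02,  4.96644789e-03,  2.77838825e-05]), 'ee_pos': array([ 0.28473163, -0.61142212,  0.24141471]), 'orientation': array([-3.06571143e+00, -6.78843470e-01,  7.24474524e-04]), 'force': array([-0.12556094,  0.34026098,  0.32487897]), 'moment': array([-0.01006744,  0.0424986 ,  0.00199978]), 'finger_force': 0.0, 'finger_gap': 0.08530361097880133} 0.011
```

View pics/top0.png

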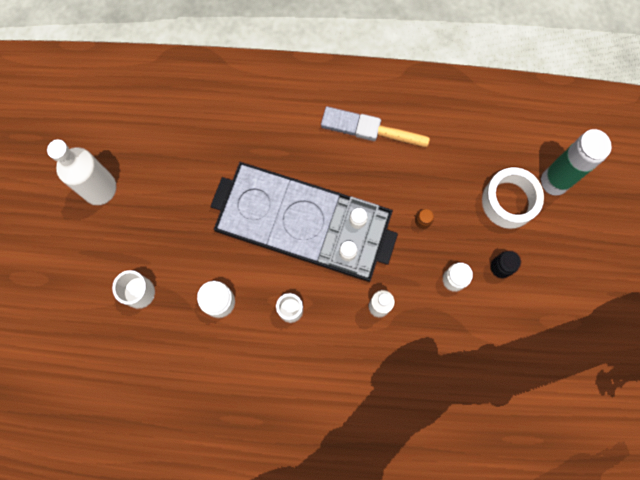

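View pics/scene0.png

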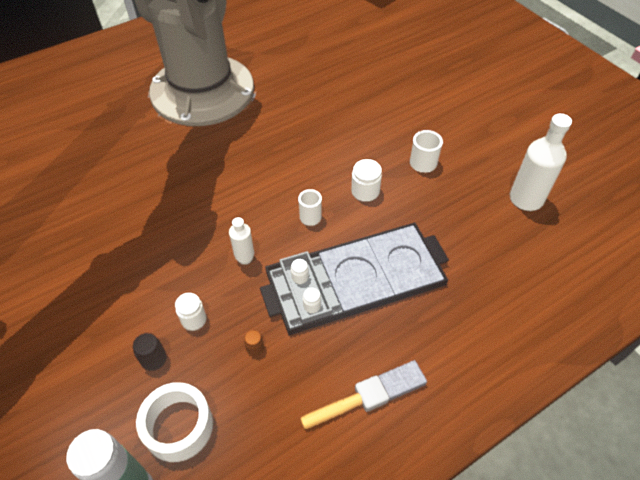

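Top view: open big pot (134,290), big lidded (216,299), open small (289,308), bottle (381,303), small lidded (458,277), black look-alike (506,264). Small recess (255,204), big recess (303,220), rack ≈(354,235), with jars at (358,217) and (348,250). In the scene view, the hollow insides confirm which pots are open.

```bash
cat > h.py <<'E'
import numpy as np, cv2
from station import r
def ray(f,px,z):
    K=np.array([[f["fx"],0,f["cx"]],[0,f["fy"],f["cy"]],[0,0,1]])
    p=cv2.undistortPoints(np.array(px,float).reshape(-1,1,2),K,np.array(f["dist"]))[:,0]
    R=np.array(f["R"]);t=np.array(f["t"]);C=-R.T@t
    d=np.c_[p,np.ones(len(p))]@R
    return C+d*((np.reshape(z,(-1,1))-C[2])/d[:,2:])
def rect(f,z,x0,x1,y0,y1,s):
    """orthophoto of plane z; s px per m; col = (y1-y)*s, row=(x1-x)*s"""
    ys=y1-np.arange(int((y1-y0)*s))/s; xs=x1-np.arange(int((x1-x0)*s))/s
    Y,X=np.meshgrid(ys,xs); P=np.stack([X,Y,np.full_like(X,z)],-1).reshape(-1,1,3)
    K=np.array([[f["fx"],0,f["cx"]],[0,f["fy"],f["cy"]],[0,0,1]])
    q=cv2.projectPoints(P,cv2.Rodrigues(np.array(f["R"]))[0],np.array(f["t"]),K,np.array(f["dist"]))[0].reshape(*X.shape,2).astype(np.float32)
    return cv2.remap(f["image"],q[...,0],q[...,1],cv2.INTER_LINEAR)
E
python3 - <<'E'
from h import *
f=r.grab_frame("top"); im=f["image"]
px=[(134,285),(215,296),(289,305),(384,296),(459,273),(255,204),(303,220),(354,235),(358,215),(348,248)]
z=[.062,.062,.056,.11,.056,.016,.016,.03,.045,.045]
for n,p in zip("openbig big opensmall bottle small srec brec rack jarb jara".split(),ray(f,px,z)): print(n,p.round(3),np.hypot(*p[:2]).round(3))
a=cv2.resize(im[150:330,100:500],None,fx=2,fy=2,interpolation=cv2.INTER_CUBIC)
cv2.imwrite("pics/crop1.png",a[:,:,::-1])
E
```

```text
openbig [0.458 0.267 0.062] 0.53
big [0.452 0.129 0.062] 0.47
opensmall [0.448 0.006 0.056] 0.448
bottle [ 0.467 -0.143  0.11 ] 0.489
small [ 0.524 -0.272  0.056] 0.59
srec [0.627 0.085 0.016] 0.633
brec [ 0.605 -0.002  0.016] 0.605
rack [ 0.581 -0.093  0.03 ] 0.589
jarb [ 0.613 -0.097  0.045] 0.621
jara [ 0.554 -0.084  0.045] 0.56
```

View pics/crop1.png

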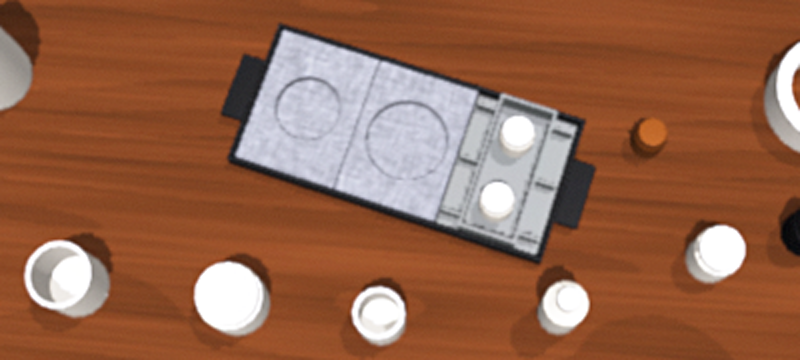

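The crop gives sharper pixels: lid tops at big (215,298) and small (459,274), bottle cap (385,298), recess centres (254,204) and (303.5,220). The tray corners are also clear. I'll turn the tool parallel to the tray (yaw about -14°) and go above the small pot.

{"fn": "move_arm", "kwargs": {
  "increments": [0,0,6.5,0,0,0,0,0,0,6.5,0,0,0,0,0,0,6.5,0,0,0,0,0,0,6.5,0,0,0,0,0,0,6.5,0,0,0,0,0,0,6.5,0,0,0,0,0,0,0,1.5,-3.8,0,0,0,0,0,1.5,-3.8,0,0]
}}

```text
t: 0.82
ee_pos: [0.3304, -0.5465, 0.2417]
orientation: [3.116, -0.394, -0.002]
force: [2.1, -0.6, -0.0]
finger_gap: 0.0854
finger_force: 0.0
```

{"fn": "move_arm", "kwargs": {
  "increments": [0,0,0,1.5,-3.8,0,0,0,0,0,1.5,-3.8,0,0,0,0,0,1.5,-3.8,0,0,0,0,0,1.5,-3.8,0,0,0,0,0,1.5,-3.8,0,0,0,0,0,1.5,-3.8,0,0,0,0,0,1.5,-3.8,0,0,0,0,0,0,0,0,0]
}}

```text
t: 1.48
ee_pos: [0.5049, -0.3032, 0.2421]
orientation: [-3.115, 0.363, -0.003]
force: [0.4, 1.2, -0.3]
finger_gap: 0.0853
finger_force: 0.0
```

```bash
cat >> h.py <<'E'
from scipy.spatial.transform import Rotation as Rn
def tool(target):
    s=r.sense(); return (Rn.from_rotvec(s["orientation"]).inv().apply(np.array(target)-s["ee_pos"])*100).round(2)
E
python3 - <<'E'
from h import *
f=r.grab_frame("top")
c=lambda l:[(x/2+100,y/2+150) for x,y in l]
P=ray(f,c([(280,27),(583,120),(541,261),(231,160)]),.018); print("corners",P.round(4),"centre",P.mean(0).round(4))
for a,b in ((1,0),(2,3)): d=P[b]-P[a]; print("len",np.linalg.norm(d),"yaw",np.degrees(np.arctan2(-d[0],d[1])))
for a,b in ((3,0),(2,1)): d=P[b]-P[a]; print("len",np.linalg.norm(d),"yaw",np.degrees(np.arctan2(d[1],d[0])))
print("recs",ray(f,c([(308,108),(407,140)]),.016).round(4))
s=r.sense(); print(s["ee_pos"],s["t"],Rn.from_rotvec(s["orientation"]).as_matrix().round(3))
w=r.grab_frame("wrist"); cv2.imwrite("pics/w1.png",w["image"][:,:,::-1])
E
```

```text
corners [[ 0.7002  0.1206  0.018 ]
 [ 0.635  -0.1566  0.018 ]
 [ 0.5061 -0.1273  0.018 ]
 [ 0.5735  0.1496  0.018 ]] centre [ 0.6037 -0.0034  0.018 ]
len 0.28477119920948646 yaw -13.224310018950328
len 0.28499891894373053 yaw -13.66656009373393
len 0.12998830830649952 yaw -12.890484121637126
len 0.1321895144141793 yaw -12.801018710955017
recs [[ 0.6268  0.0872  0.016 ]
 [ 0.6046 -0.003   0.016 ]]
[ 0.50223429 -0.3072685   0.24205628] 1.5333 [[ 0.972 -0.233  0.001]
 [-0.233 -0.972  0.002]
 [ 0.    -0.003 -1.   ]]
```

View pics/w1.png

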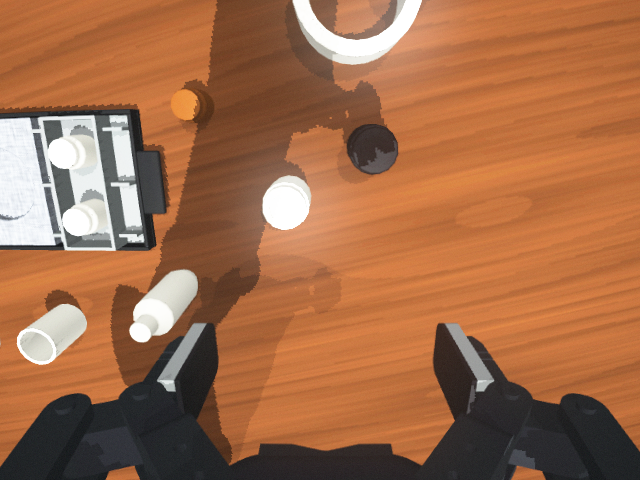

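The wrist view shows the small lidded pot with its lid disc at ≈(286,208), the black look-alike at (373,150) and the bottle at the left, cap (140,330). The tray measures 285 x 130 mm, as expected.

```bash
python3 - <<'E'
from h import *
f=r.grab_frame("top"); w=r.grab_frame("wrist")
print("wrist small/black/bottlecap",ray(w,[(286,208),(372,153),(142,331)],[.056,.056,.11]).round(4), ray(f,[(459,274),(506,262)],.056).round(4))
print("bottle top/big",ray(f,[(385.5,298),(215,298)],[.11,.062]).round(4))
g=cv2.cvtColor(w["image"],cv2.COLOR_RGB2HSV); m=cv2.inRange(g,(0,0,150),(180,70,255))
for c in cv2.findContours(m,0,2)[0]:
    if cv2.contourArea(c)>800: print(cv2.boundingRect(c),cv2.minEnclosingCircle(c))
print(tool(ray(w,[(286,208)],.056)[0]))
E
```

```text
wrist small/black/bottlecap [[ 0.5188 -0.2831  0.056 ]
 [ 0.5458 -0.363   0.056 ]
 [ 0.4611 -0.1523  0.11  ]] [[ 0.522  -0.2722  0.056 ]
 [ 0.5488 -0.3525  0.056 ]]
bottle top/big [[ 0.4644 -0.146   0.11  ]
 [ 0.4485  0.1282  0.062 ]]
(157, 324, 49, 67) ((186.0, 357.0), 38.07896423339844)
(446, 323, 48, 68) ((464.5, 356.5), 38.26888656616211)
(11, 304, 71, 61) ((46.45744705200195, 332.9468078613281), 37.14042282104492)
(122, 268, 70, 73) ((156.5, 305.0), 45.01398468017578)
(254, 173, 50, 55) ((278.8497619628906, 199.8878936767578), 27.806760787963867)
(94, 115, 33, 66) ((112.5, 147.0), 34.00377655029297)
(0, 115, 109, 136) ((54.0, 184.0), 84.5045394897461)
(283, 0, 127, 62) ((346.0, 1.0), 63.008033752441406)
[ 1.27 -3.5  18.61]
```

```bash
python3 - <<'E'
from h import *
w=r.grab_frame("wrist")
print(r.sense()["ee_pos"])
P=ray(w,[(278,205),(364,147),(133,327)],[.056,.056,.11]);print(P.round(4))
print(tool([P[0][0],P[0][1],.028]))
cv2.imwrite("pics/w2.png",cv2.resize(w["image"][100:300,200:460],None,fx=3,fy=3)[:,:,::-1])
E
```

```text
[ 0.4977231  -0.31434853  0.24215072]
[[ 0.5222 -0.2785  0.056 ]
 [ 0.5511 -0.3591  0.056 ]
 [ 0.4658 -0.1477  0.11  ]]
[ 1.51 -4.09 21.41]
```

View pics/w2.png

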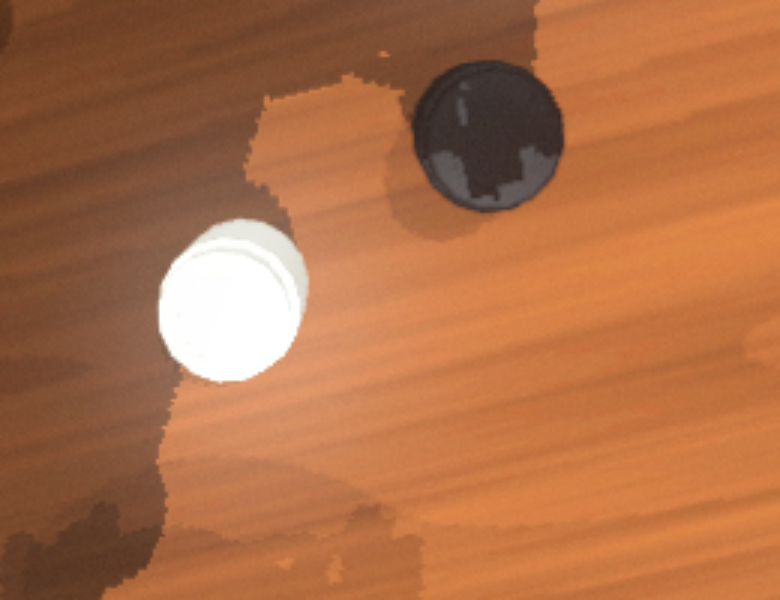

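The lid disc centre is at crop (229,312), giving a pot at ≈(0.522,-0.276). The black look-alike is 85 mm away, so I'll use part-open jaws and descend halfway, then check.

{"fn": "move_arm", "kwargs": {
  "increments": [0,0,0,0.75,-2.1,0,0.25,0,0,0,0.75,-2.1,0,0.25,0,0,0,0,0,3,0.25,0,0,0,0,0,3,0.25,0,0,0,0,0,3,0.25,0,0,0,0,0,3,0.25,0,0,0,0,0,0,0.25,0,0,0,0,0,0,0.25]
}}

```text
t: 2.4
ee_pos: [0.5218, -0.2768, 0.1214]
orientation: [-3.117, 0.387, 0.006]
force: [-0.0, 0.2, 0.6]
finger_gap: 0.0639
finger_force: 0.0
```

```bash
python3 - <<'E'
from h import *
w=r.grab_frame("wrist"); s=r.sense(); print(s["ee_pos"],s["finger_gap"],tool([.5222,-.276,.028]))
cv2.imwrite("pics/w3.png",w["image"][:,:,::-1])
E
```

```text
[ 0.52333239 -0.27716322  0.1231024 ] 0.06413056812102759 [-0.14 -0.09  9.51]
```

View pics/w3.png

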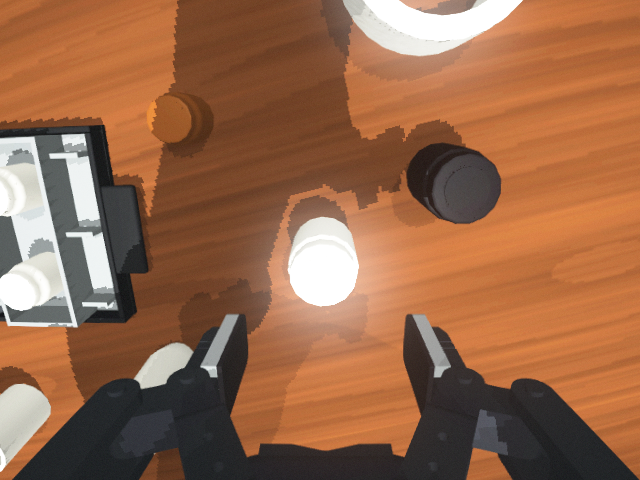

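Pot lid is at (323,274), centred between the fingers (columns 245–405). I'll descend, grip and lift.

{"fn": "move_arm", "kwargs": {
  "increments": [0,0,0,0,0,2.5,0.25,0,0,0,0,0,2.5,0.25,0,0,0,0,0,2.5,0.25,0,0,0,0,0,1.8,0.25,0,0,0,0,0,0,0.25,0,0,0,0,0,0,0.25,0,0,0,0,0,0,0.9,0,0,0,0,0,0,0.9],
  "grip_force": 40
}}

```text
t: 3.12
ee_pos: [0.5252, -0.2767, 0.0317]
orientation: [3.117, -0.384, 0.006]
force: [-1.6, -2.4, 28.1]
finger_gap: 0.0413
finger_force: 28.2
```

{"fn": "move_arm", "kwargs": {
  "increments": [0,0,0,0,0,0,0.9,0,0,0,0,0,0,0.9,0,0,0,0,0,0,0.9,0,0,0,0,0,0,0.9,0,0,0,0,0,0,0.9]
}}

```text
t: 3.53
ee_pos: [0.5252, -0.2767, 0.0319]
orientation: [3.117, -0.384, 0.006]
force: [-0.7, -0.1, 6.2]
finger_gap: 0.0413
finger_force: 39.8
```

{"fn": "move_arm", "kwargs": {
  "increments": [0,0,0,0,0,-2,0.9,0,0,0,0,0,-3,0.9,0,0,0,0,0,-3,0.9,0,0,0,0,0,-1,0.9,0,0,0,0.13,-2,0,0.9,0,0,0,0.13,-3,0,0.9,0,0,0,0.13,-3.8,0,0.9,0,0,0,0.13,-3.8,0,0.9]
}}

```text
t: 4.2
ee_pos: [0.5595, -0.1545, 0.1204]
orientation: [3.117, -0.388, 0.003]
force: [0.9, 0.3, -0.6]
finger_gap: 0.0405
finger_force: 40.8
```

{"fn": "move_arm", "kwargs": {
  "increments": [0,0,0,0.13,-3.8,0,0.9,0,0,0,0.13,-3.8,0,0.9,0,0,0,0.13,-3.8,0,0.9,0,0,0,0.13,-3.8,0,0.9,0,0,0,0.13,-3.8,0,0.9,0,0,0,0.1,-3,0,0.9,0,0,0,0,-2.1,0,0.9,0,0,0,0,0,0,0.9]
}}

```text
t: 4.87
ee_pos: [0.6258, 0.0849, 0.1202]
orientation: [-3.115, 0.371, -0.003]
force: [0.2, 0.9, -0.8]
finger_gap: 0.0405
finger_force: 40.8
```

{"fn": "move_arm", "kwargs": {
  "increments": [0,0,0,0,0,0,0.9,0,0,0,0,0,0,0.9,0,0,0,0,0,0,0.9]
}}

```text
t: 5.12
ee_pos: [0.6247, 0.0752, 0.1196]
orientation: [3.117, -0.387, 0.0]
force: [0.7, -1.5, -1.3]
finger_gap: 0.0403
finger_force: 40.8
```

```bash
python3 - <<'E'
from h import *
w=r.grab_frame("wrist"); s=r.sense(); print(s["t"],s["ee_pos"],s["finger_gap"],tool([.6255,.0875,.041]))
cv2.imwrite("pics/w4.png",w["image"][:,:,::-1])
E
```

```text
5.1667 [0.6247999  0.0752322  0.11955141] 0.04073393314798827 [-0.24 -1.21  7.85]
```

View pics/w4.png

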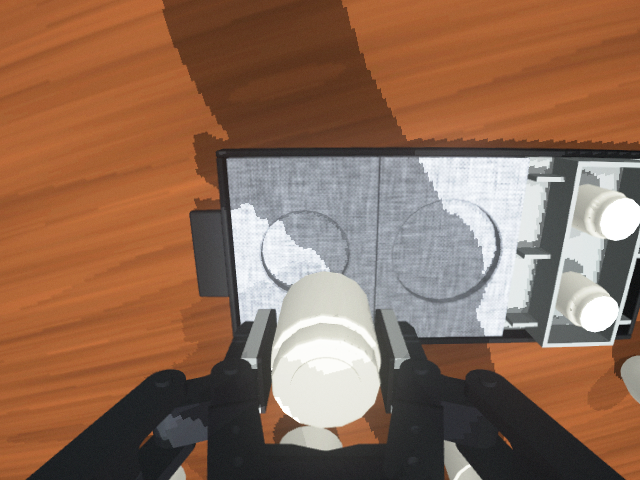

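Pot held, its lid disc ≈(327,391). The small recess circle is centred at (305,251), the big one at (446,249), and the jar tops at (619,215) and (599,310).

```bash
python3 - <<'E'
from h import *
w=r.grab_frame("wrist")
P=ray(w,[(305,251),(446,249),(327,388),(619,215),(597,312)],[.016,.016,.1437,.045,.045]);print(P.round(4)); print(tool([*P[0][:2],.041]))
print("pot-in-tool",tool(P[2]))
E
```

```text
[[ 0.6302  0.0877  0.016 ]
 [ 0.6091 -0.0017  0.016 ]
 [ 0.6213  0.0759  0.1437]
 [ 0.6165 -0.0967  0.045 ]
 [ 0.5559 -0.0826  0.045 ]]
[ 0.22 -1.33  7.85]
pot-in-tool [-0.35  0.04 -2.42]
```

{"fn": "move_arm", "kwargs": {
  "increments": [0,0,0,0.55,-1.3,0,0.9,0,0,0,0,0,1.5,0.9,0,0,0,0,0,2,0.9,0,0,0,0,0,2,0.9,0,0,0,0,0,1.2,0.9,0,0,0,0,0,0,0.9,0,0,0,0,0,0,0.9,0,0,0,0,0,0,0.9]
}}

```text
t: 5.88
ee_pos: [0.6343, 0.0887, 0.0533]
orientation: [-3.118, 0.384, -0.002]
force: [1.1, -0.3, 0.1]
finger_gap: 0.0409
finger_force: 40.8
```

```bash
python3 - <<'E'
from h import *
s=r.sense(); print(s["ee_pos"],s["force"],tool([.628,.0876,.041]))
E
```

```text
[0.63432302 0.08867639 0.05326368] [ 1.07478149 -0.33941727  0.10023088] [-0.59  0.26  1.23]
```

{"fn": "move_arm", "kwargs": {
  "increments": [0,0,0,-0.15,0.2,0.6,0.9,0,0,0,0,0,0.5,0.9,0,0,0,0,0,0.1,0.9,0,0,0,0,0,0,0.9,0,0,0,0,0,0,0.9,0,0,0,0,0,0,0.9]
}}

```text
t: 6.38
ee_pos: [0.6316, 0.087, 0.0405]
orientation: [-3.118, 0.384, -0.001]
force: [-0.0, -0.1, -0.6]
finger_gap: 0.0404
finger_force: 41.0
```

{"fn": "move_arm", "kwargs": {
  "increments": [0,0,0,0,0,0.15,0.9,0,0,0,0,0,0,0.9,0,0,0,0,0,0,0.9]
}}

```text
t: 6.63
ee_pos: [0.6317, 0.0871, 0.04]
orientation: [-3.118, 0.384, -0.001]
force: [-3.2, -0.9, 8.3]
finger_gap: 0.0406
finger_force: 41.8
```

{"fn": "move_arm", "kwargs": {
  "increments": [0,0,0,0,0,0,0.3,0,0,0,0,0,0,0.3,0,0,0,0,0,0,0.3,0,0,0,0,0,0,0.3]
}}

```text
t: 6.97
ee_pos: [0.6315, 0.0869, 0.0387]
orientation: [-3.118, 0.384, -0.0]
force: [0.3, 0.1, 0.2]
finger_gap: 0.0596
finger_force: 0.0
```

{"fn": "move_arm", "kwargs": {
  "increments": [0,0,0,0,0,-1,0.3,0,0,0,0,0,-3,0.3,0,0,0,0,0,-4,0.3,0,0,0,0,0,-4,0.3,0,0,0,-2,0,0,0.3,0,0,0,-2,0,0,0.3,0,0,0,0,0,0,0.3,0,0,0,0,0,0,0.3]
}}

```text
t: 7.63
ee_pos: [0.5921, 0.097, 0.1597]
orientation: [-3.118, 0.382, -0.001]
force: [0.4, -0.7, -0.2]
finger_gap: 0.0595
finger_force: 0.0
```

```bash
python3 - <<'E'
from h import *
w=r.grab_frame("wrist"); s=r.sense(); print(s["t"],s["ee_pos"])
cv2.imwrite("pics/w5.png",w["image"][:,:,::-1])
E
```

```text
7.6833 [0.59286915 0.09660058 0.15945156]
```

View pics/w5.png

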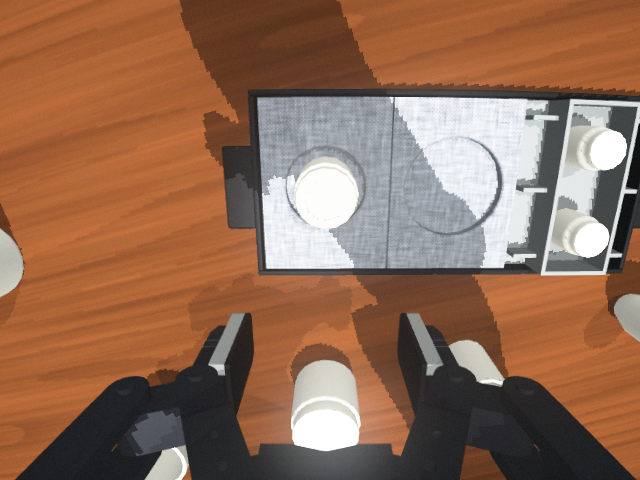

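The small pot stands inside its recess ring (lid ≈(326,193)). The big lidded pot shows at bottom centre, ≈(325,425). Next is the big pot.

{"fn": "move_arm", "kwargs": {
  "increments": [0,0,0,-2.5,0,0,0,0,0,0,-3,0,0,0,0,0,0,-3.5,0,0,0,0,0,0,-3.5,0,0,0,0,0,0,-2.2,0,1,0,0,0,0,0,0,3,0,0,0,0,0,0,0,0,0,0,0,0,0,0,0]
}}

```text
t: 8.35
ee_pos: [0.4501, 0.1317, 0.1183]
orientation: [3.117, -0.384, -0.003]
force: [0.3, 1.0, 0.6]
finger_gap: 0.085
finger_force: 0.0
```

{"fn": "move_arm", "kwargs": {
  "increments": [0,0,0,0,0,0,0,0,0,0,0,0,0,0]
}}

```text
t: 8.52
ee_pos: [0.4518, 0.1322, 0.1198]
orientation: [-3.117, 0.386, -0.003]
force: [0.8, -0.2, 0.1]
finger_gap: 0.0853
finger_force: 0.0
```

```bash
python3 - <<'E'
from h import *
w=r.grab_frame("wrist"); s=r.sense(); print(s["t"],s["ee_pos"],s["finger_gap"],tool([.4495,.128,.032]))
cv2.imwrite("pics/w6.png",w["image"][:,:,::-1])
E
```

```text
8.5667 [0.45162281 0.13225081 0.11982867] 0.08547941826213823 [-0.12  0.47  8.78]
```

View pics/w6.png

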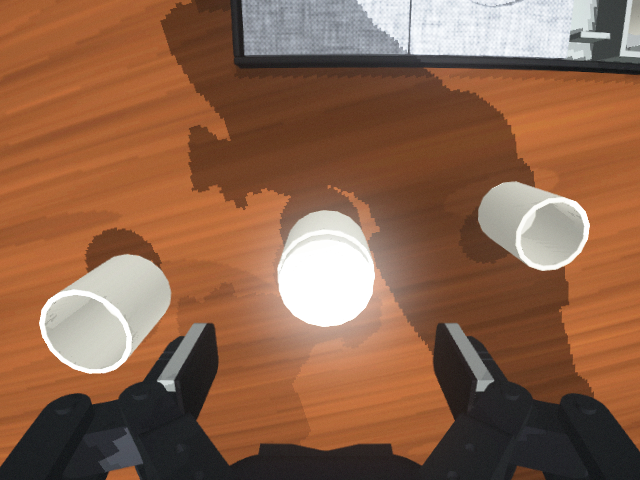

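Big pot lid (326,282), centred between the fingers (col 325); both open pots are clear of the jaws. Descend and grip.

{"fn": "move_arm", "kwargs": {
  "increments": [0,0,0,-0.1,0.1,2.5,0,0,0,0,0,0,2.5,0,0,0,0,0,0,2.3,0,0,0,0,0,0,1.2,0,0,0,0,0,0,0,0,0,0,0,0,0,0,0,0,0,0,0,0,0,0.9,0,0,0,0,0,0,0.9],
  "grip_force": 45
}}

```text
t: 9.23
ee_pos: [0.45, 0.1318, 0.035]
orientation: [-3.117, 0.384, -0.003]
force: [0.7, -0.1, -0.2]
finger_gap: 0.064
finger_force: 0.0
```

{"fn": "move_arm", "kwargs": {
  "increments": [0,0,0,0,0,0,0.9,0,0,0,0,0,0,0.9,0,0,0,0,0,0,0.9,0,0,0,0,0,0,0.9]
}}

```text
t: 9.57
ee_pos: [0.4499, 0.132, 0.0353]
orientation: [-3.117, 0.384, -0.004]
force: [-1.0, 0.0, 8.4]
finger_gap: 0.0548
finger_force: 46.0
```

{"fn": "move_arm", "kwargs": {
  "increments": [0,0,0,0,0,-1,0.9,0,0,0,0,0,-3,0.9,0,0,0,0,0,-3,0.9,0,0,0,0,0,-3,0.9,0,0,0,0,0,-1,0.9,0,0,0,0,0,0,0.9,0,0,0,0,0,0,0.9]
}}

```text
t: 10.15
ee_pos: [0.4486, 0.1314, 0.144]
orientation: [-3.118, 0.384, -0.001]
force: [-0.2, -0.5, -3.7]
finger_gap: 0.0548
finger_force: 49.1
```

```bash
python3 - <<'E'
from h import *
s=r.sense(); print(s["t"],s["ee_pos"],s["finger_gap"],tool([.608,-.0015,.13]))
E
```

```text
10.15 [0.44859671 0.13138585 0.14395187] 0.05475739734765944 [18.69  9.03  1.4 ]
```

{"fn": "move_arm", "kwargs": {
  "increments": [0,0,0,1.7,0.8,0,0.9,0,0,0,3.1,1.5,0,0.9,0,0,0,3.4,1.65,0,0.9,0,0,0,3.4,1.65,0,0.9,0,0,0,3.1,1.5,0,0.9,0,0,0,2.4,1.2,0,0.9,0,0,0,1.2,0.6,0,0.9,0,0,0,0,0,0,0.9]
}}

```text
t: 10.82
ee_pos: [0.6055, -0.0025, 0.1415]
orientation: [3.115, -0.39, -0.003]
force: [-0.5, -0.8, -3.5]
finger_gap: 0.0544
finger_force: 49.1
```

{"fn": "move_arm", "kwargs": {
  "increments": [0,0,0,0,0,0,0.9,0,0,0,0,0,0,0.9,0,0,0,0,0,0,0.9,0,0,0,0,0,0,0.9]
}}

```text
t: 11.15
ee_pos: [0.6038, 0.0022, 0.1436]
orientation: [-3.118, 0.38, 0.002]
force: [0.5, -0.0, -2.1]
finger_gap: 0.0549
finger_force: 49.1
```

```bash
python3 - <<'E'
from h import *
w=r.grab_frame("wrist"); s=r.sense(); print(s["t"],s["ee_pos"],s["finger_gap"],tool([.608,-.0015,.0435]))
cv2.imwrite("pics/w7.png",w["image"][:,:,::-1])
E
```

```text
11.2 [0.60407156 0.0019847  0.14378789] 0.05464821469038715 [ 0.47  0.25 10.03]
```

View pics/w7.png

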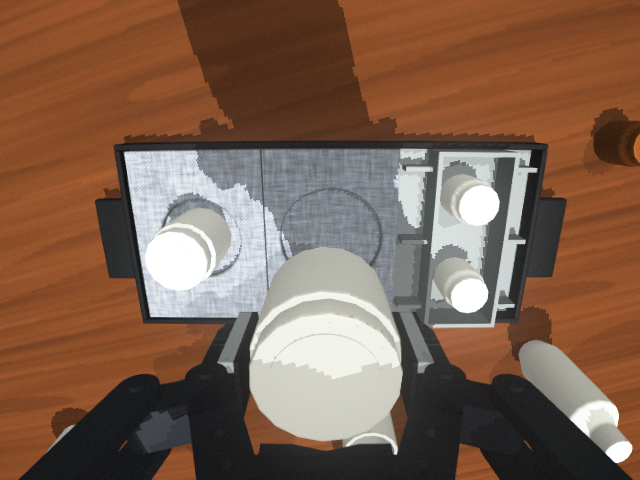

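Held big pot lid disc ≈(326,375); the big recess is centred ≈(331,236). Jar tops at (479,206) and (467,295). The small pot stands in its ring.

```bash
python3 - <<'E'
from h import *
w=r.grab_frame("wrist")
P=ray(w,[(331,236),(326,375),(479,206),(467,295),(606,449),(181,258)],[.016,.1705,.045,.045,.11,.064]);print(P.round(4)); print(tool([*P[0][:2],.0435]))
print("pot-in-tool",tool(P[1]))
E
```

```text
[[ 0.6081 -0.0028  0.016 ]
 [ 0.6077  0.0012  0.1705]
 [ 0.6135 -0.0979  0.045 ]
 [ 0.5549 -0.083   0.045 ]
 [ 0.4681 -0.1364  0.11  ]
 [ 0.6304  0.0839  0.064 ]]
[ 0.48  0.35 10.04]
pot-in-tool [ 0.35 -0.04 -2.66]
```

{"fn": "move_arm", "kwargs": {
  "increments": [0,0,0,0.2,0.35,1.5,0.9,0,0,0,0,0,2.5,0.9,0,0,0,0,0,2.5,0.9,0,0,0,0,0,1.5,0.9,0,0,0,0,0,0.9,0.9,0,0,0,0,0,0,0.9,0,0,0,0,0,0,0.9,0,0,0,0,0,0,0.9]
}}

```text
t: 11.92
ee_pos: [0.6069, -0.0029, 0.0561]
orientation: [-3.118, 0.384, -0.003]
force: [-1.1, -0.3, -1.8]
finger_gap: 0.0545
finger_force: 49.1
```

{"fn": "move_arm", "kwargs": {
  "increments": [0,0,0,0,0,0.6,0.9,0,0,0,0,0,0.5,0.9,0,0,0,0,0,0.2,0.9,0,0,0,0,0,0,0.9,0,0,0,0,0,0,0.9,0,0,0,0,0,0,0.9]
}}

```text
t: 12.42
ee_pos: [0.6065, -0.003, 0.0434]
orientation: [-3.118, 0.384, -0.002]
force: [-3.1, -0.2, 10.5]
finger_gap: 0.0547
finger_force: 50.4
```

{"fn": "move_arm", "kwargs": {
  "increments": [0,0,0,0,0,0,0.1,0,0,0,0,0,0,0.1,0,0,0,0,0,0,0.1,0,0,0,0,0,0,0.1,0,0,0,0,0,-1,0.1,0,0,0,0,0,-3,0.1,0,0,0,0,0,-4,0.1,0,0,0,0,0,-4,0.1]
}}

```text
t: 13.08
ee_pos: [0.605, -0.0031, 0.163]
orientation: [3.118, -0.384, -0.003]
force: [0.4, 0.6, -0.1]
finger_gap: 0.0767
finger_force: 0.0
```

{"fn": "move_arm", "kwargs": {
  "increments": [0,0,0,-1.5,2.5,-1,0.1,0,0,0,-1.9,3.2,0,0.1,0,0,0,-2,3.3,0,0.1,0,0,0,-2,3.3,0,0.1,0,0,0,-1.9,3.1,0,0.1,0,0,0,-1,1.8,0,0.1,0,0,0,0,0,0,0.1,0,0,0,0,0,0,0.1]
}}

```text
t: 13.75
ee_pos: [0.4637, -0.146, 0.1726]
orientation: [3.117, -0.388, 0.002]
force: [-0.7, 1.2, 0.4]
finger_gap: 0.0771
finger_force: 0.0
```

{"fn": "move_arm", "kwargs": {
  "increments": [0,0,0,0,0,0,0.1,0,0,0,0,0,0,0.1,0,0,0,0,0,0,0.1]
}}

```text
t: 14.0
ee_pos: [0.4652, -0.1439, 0.1719]
orientation: [-3.118, 0.38, -0.001]
force: [-0.3, -0.4, 0.1]
finger_gap: 0.077
finger_force: 0.0
```

```bash
python3 - <<'E'
from h import *
w=r.grab_frame("wrist"); s=r.sense(); print(s["t"],s["ee_pos"],s["finger_gap"],tool([.466,-.146,.06]))
cv2.imwrite("pics/w8.png",w["image"][:,:,::-1])
E
```

```text
14.05 [ 0.4649914  -0.14403993  0.17182291] 0.07694167402529306 [ 0.14  0.17 11.18]
```

View pics/w8.png

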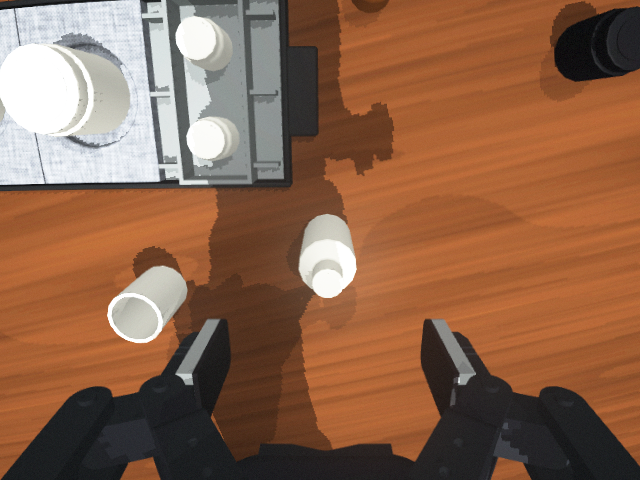

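Bottle cap (327,283) is centred between the fingers. Jar tops are at (196,42) and (209,139), and the big pot stands in its recess.

```bash
python3 - <<'E'
from h import *
w=r.grab_frame("wrist")
P=ray(w,[(327,283),(196,42),(209,139),(34,90)],[.11,.045,.045,.07]);print(P.round(4),tool([*P[0][:2],.06]))
E
```

```text
[[ 0.4628 -0.1441  0.11  ]
 [ 0.6108 -0.0975  0.045 ]
 [ 0.5531 -0.0868  0.045 ]
 [ 0.607  -0.0009  0.07  ]] [-0.2   0.04 11.18]
```

{"fn": "move_arm", "kwargs": {
  "increments": [0,0,0,0.1,0,2,0.1,0,0,0,0,0,2.5,0.1,0,0,0,0,0,2.5,0.1,0,0,0,0,0,2,0.1,0,0,0,0,0,1.2,0.1,0,0,0,0,0,0,0.1,0,0,0,0,0,0,0.1,0,0,0,0,0,0,0.1]
}}

```text
t: 14.77
ee_pos: [0.4659, -0.1451, 0.0705]
orientation: [3.118, -0.383, 0.002]
force: [-0.2, 0.5, 0.3]
finger_gap: 0.077
finger_force: 0.0
```

{"fn": "move_arm", "kwargs": {
  "increments": [0,0,0,-0.15,0,0.5,0.1,0,0,0,0,0,0.4,0.1,0,0,0,0,0,0,0.1,0,0,0,0,0,0,0.1,0,0,0,0,0,0,0.9,0,0,0,0,0,0,0.9,0,0,0,0,0,0,0.9,0,0,0,0,0,0,0.9],
  "grip_force": 40
}}

```text
t: 15.43
ee_pos: [0.4641, -0.1448, 0.0611]
orientation: [-3.118, 0.384, -0.001]
force: [-1.0, 0.0, 1.4]
finger_gap: 0.0352
finger_force: 39.6
```

{"fn": "move_arm", "kwargs": {
  "increments": [0,0,0,0,0,0,0.9,0,0,0,0,0,0,0.9,0,0,0,0,0,0,0.9,0,0,0,0,0,0,0.9]
}}

```text
t: 15.77
ee_pos: [0.464, -0.1449, 0.0611]
orientation: [-3.118, 0.384, -0.001]
force: [-0.7, 1.2, 5.2]
finger_gap: 0.035
finger_force: 39.8
```

{"fn": "move_arm", "kwargs": {
  "increments": [0,0,0,0,0,-1,0.9,0,0,0,0,0,-2,0.9,0,0,0,0,0,-3,0.9,0,0,0,0,0,-3,0.9,0,0,0,0,0,-1,0.9,0,0,0,0,0,0,0.9,0,0,0,0,0,0,0.9]
}}

```text
t: 16.35
ee_pos: [0.4636, -0.1448, 0.1608]
orientation: [3.118, -0.384, 0.001]
force: [-0.7, 0.1, -1.6]
finger_gap: 0.0349
finger_force: 40.1
```

```bash
python3 - <<'E'
from h import *
s=r.sense(); print(s["t"],s["ee_pos"],s["finger_gap"],tool([.584,-.092,.16]))
E
```

```text
16.35 [ 0.46360768 -0.14480816  0.16083706] 0.034915273881573616 [10.4  -8.04  0.09]
```

{"fn": "move_arm", "kwargs": {
  "increments": [0,0,0,1.2,-1,0,0.9,0,0,0,2,-1.5,0,0.9,0,0,0,2.4,-1.8,0,0.9,0,0,0,2.2,-1.7,0,0.9,0,0,0,1.6,-1.3,0,0.9,0,0,0,1,-0.7,0,0.9,0,0,0,0,0,0,0.9,0,0,0,0,0,0,0.9]
}}

```text
t: 17.02
ee_pos: [0.5828, -0.0921, 0.1585]
orientation: [3.118, -0.382, -0.006]
force: [-0.5, -1.0, -0.2]
finger_gap: 0.0349
finger_force: 40.1
```

{"fn": "move_arm", "kwargs": {
  "increments": [0,0,0,0,0,0,0.9,0,0,0,0,0,0,0.9,0,0,0,0,0,0,0.9,0,0,0,0,0,0,0.9]
}}

```text
t: 17.35
ee_pos: [0.5834, -0.093, 0.1608]
orientation: [3.118, -0.385, -0.0]
force: [-0.1, -0.6, -1.5]
finger_gap: 0.035
finger_force: 40.1
```

```bash
python3 - <<'E'
from h import *
w=r.grab_frame("wrist"); s=r.sense(); print(s["t"],s["ee_pos"],s["finger_gap"],tool([.584,-.0915,.068]))
cv2.imwrite("pics/w9.png",w["image"][:,:,::-1])
E
```

```text
17.4 [ 0.5836212  -0.09284477  0.16092354] 0.03531111989339793 [ 0.   -0.14  9.29]
```

View pics/w9.png

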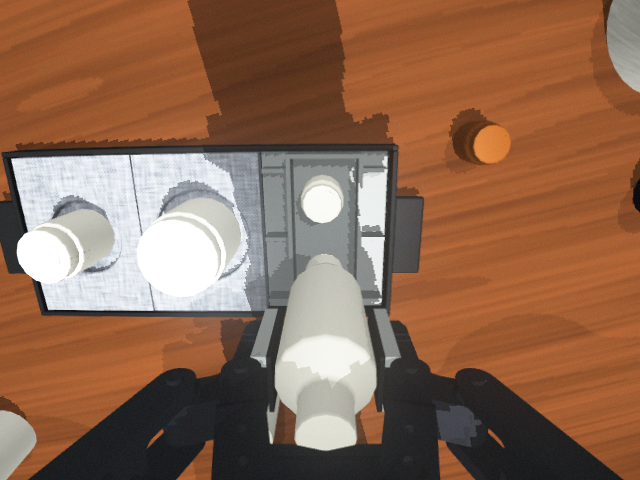

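The held bottle hides jar a; jar b's top is at (322,200). The trough's inner walls are at columns ≈292 and 357 at the far end.

```bash
python3 - <<'E'
from h import *
w=r.grab_frame("wrist")
P=ray(w,[(322,200),(290,159),(358,159),(326,428),(324,256)],[.045,.032,.032,.21,.10])
for n,p in zip("jarb wallL wallR cap foot(far edge)".split(),P): print(n,p.round(4),tool(p))
E
```

```text
jarb [ 0.6165 -0.0985  0.045 ] [ 3.31 -0.24 11.6 ]
wallL [ 0.6461 -0.0838  0.032 ] [ 5.83 -2.38 12.9 ]
wallR [ 0.6351 -0.1278  0.032 ] [ 5.83  2.16 12.9 ]
cap [ 0.5865 -0.0933  0.21  ] [ 0.28 -0.01 -4.9 ]
foot(far [ 0.5974 -0.0952  0.1   ] [ 1.38 -0.09  6.1 ]
```

The bottle is centred in x; the trough centre and jars say shift y by -0.15 cm. I'll go down to just above the jar tops, then slowly.

{"fn": "move_arm", "kwargs": {
  "increments": [0,0,0,0,-0.15,1,0.9,0,0,0,0,0,1.5,0.9,0,0,0,0,0,1.5,0.9,0,0,0,0,0,0.8,0.9,0,0,0,0,0,0,0.9,0,0,0,0,0,0,0.9,0,0,0,0,0,0,0.9,0,0,0,0,0,0,0.9]
}}

```text
t: 18.12
ee_pos: [0.5851, -0.0911, 0.1137]
orientation: [-3.118, 0.384, -0.003]
force: [0.4, -0.4, -1.7]
finger_gap: 0.0349
finger_force: 40.1
```

```bash
python3 - <<'E'
from h import *
s=r.sense(); print(s["t"],s["ee_pos"],s["force"])
a=r.grab_frame("scene")["image"][210:350,220:420]; b=r.grab_frame("top")["image"][160:300,290:430]; 
b=r.grab_frame("top")["image"][160:300,300:500]
cv2.imwrite("pics/s10.png",cv2.resize(np.hstack([a,b]),None,fx=2,fy=2,interpolation=cv2.INTER_CUBIC)[:,:,::-1])
E
```

```text
18.1167 [ 0.58507314 -0.09107768  0.11365529] [ 0.42620301 -0.41132468 -1.65966155]
```

View pics/s10.png

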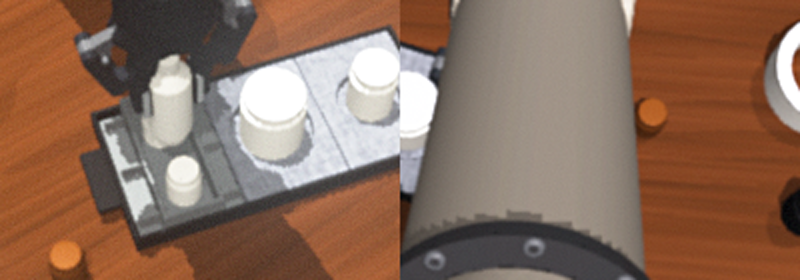

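Scene crop: bottle above the rack, foot at (172,143), behind jar b's top (184,165). The top view is blocked by the arm. Slow descent, watching force.

{"fn": "move_arm", "kwargs": {
  "increments": [0,0,0,0,0,0.3,0.9,0,0,0,0,0,0.3,0.9,0,0,0,0,0,0.3,0.9,0,0,0,0,0,0.2,0.9,0,0,0,0,0,0.2,0.9,0,0,0,0,0,0,0.9,0,0,0,0,0,0,0.9]
}}

```text
t: 18.85
ee_pos: [0.5843, -0.091, 0.0996]
orientation: [3.118, -0.384, -0.001]
force: [-0.3, 0.7, -1.0]
finger_gap: 0.035
finger_force: 40.1
```

No force with the foot below the jar tops. Continue.

{"fn": "move_arm", "kwargs": {
  "increments": [0,0,0,0,0,0.15,0.9,0,0,0,0,0,0.15,0.9,0,0,0,0,0,0.15,0.9,0,0,0,0,0,0.15,0.9,0,0,0,0,0,0.15,0.9,0,0,0,0,0,0.15,0.9,0,0,0,0,0,0,0.9,0,0,0,0,0,0,0.9]
}}

```text
t: 19.52
ee_pos: [0.5843, -0.091, 0.0907]
orientation: [3.118, -0.384, -0.0]
force: [-0.9, -0.9, -1.2]
finger_gap: 0.0351
finger_force: 40.1
```

{"fn": "move_arm", "kwargs": {
  "increments": [0,0,0,0,0,0.1,0.9,0,0,0,0,0,0.1,0.9,0,0,0,0,0,0.1,0.9,0,0,0,0,0,0.1,0.9,0,0,0,0,0,0.1,0.9,0,0,0,0,0,0.1,0.9,0,0,0,0,0,0.1,0.9,0,0,0,0,0,0,0.9]
}}

```text
t: 20.18
ee_pos: [0.5842, -0.091, 0.0835]
orientation: [3.118, -0.384, -0.001]
force: [-0.2, -0.9, -0.7]
finger_gap: 0.0351
finger_force: 40.1
```

{"fn": "move_arm", "kwargs": {
  "increments": [0,0,0,0,0,0.1,0.9,0,0,0,0,0,0.1,0.9,0,0,0,0,0,0.1,0.9,0,0,0,0,0,0.1,0.9,0,0,0,0,0,0.1,0.9,0,0,0,0,0,0.1,0.9,0,0,0,0,0,0.1,0.9,0,0,0,0,0,0,0.9]
}}

```text
t: 20.85
ee_pos: [0.5843, -0.091, 0.0766]
orientation: [3.118, -0.384, -0.001]
force: [-0.1, -0.6, -1.0]
finger_gap: 0.0352
finger_force: 40.1
```

{"fn": "move_arm", "kwargs": {
  "increments": [0,0,0,0,0,0.1,0.9,0,0,0,0,0,0.1,0.9,0,0,0,0,0,0.1,0.9,0,0,0,0,0,0.1,0.9,0,0,0,0,0,0.1,0.9,0,0,0,0,0,0.1,0.9,0,0,0,0,0,0.1,0.9,0,0,0,0,0,0,0.9]
}}

```text
t: 21.52
ee_pos: [0.5843, -0.091, 0.0696]
orientation: [3.118, -0.384, -0.0]
force: [-0.6, -0.2, -0.4]
finger_gap: 0.035
finger_force: 40.1
```

{"fn": "move_arm", "kwargs": {
  "increments": [0,0,0,0,0,0.1,0.9,0,0,0,0,0,0.1,0.9,0,0,0,0,0,0,0.9,0,0,0,0,0,0,0.9]
}}

```text
t: 21.85
ee_pos: [0.5846, -0.091, 0.0682]
orientation: [-3.118, 0.384, -0.001]
force: [-0.4, 0.6, 2.8]
finger_gap: 0.035
finger_force: 40.4
```

{"fn": "move_arm", "kwargs": {
  "increments": [0,0,0,0,0,0,0.35,0,0,0,0,0,0,0.35,0,0,0,0,0,0,0.35,0,0,0,0,0,0,0.35,0,0,0,0,0,0,0.35]
}}

```text
t: 22.27
ee_pos: [0.5844, -0.091, 0.0677]
orientation: [3.118, -0.384, -0.0]
force: [-0.0, -0.5, -0.2]
finger_gap: 0.0554
finger_force: 0.0
```

{"fn": "move_arm", "kwargs": {
  "increments": [0,0,0,0,0,-1,0.35,0,0,0,0,0,-2,0.35,0,0,0,0,0,-3,0.35,0,0,0,0,0,-3,0.35,0,0,0,0,0,-3,0.35,0,0,0,0,0,-2,0.35,0,0,0,-3,0,0,0.35,0,0,0,-3,0,0,0.35]
}}

```text
t: 22.93
ee_pos: [0.5275, -0.0766, 0.2102]
orientation: [-3.118, 0.385, -0.008]
force: [-1.4, 0.6, -0.2]
finger_gap: 0.0558
finger_force: 0.0
```

{"fn": "move_arm", "kwargs": {
  "increments": [0,0,0,-1,3.5,0,0.35,0,0,0,-1,3.5,0,0.35,0,0,0,0,4,0,0.35,0,0,0,0,4,0,0.35,0,0,0,0,4,0,0.35,0,0,0,0,4,0,0.35,0,0,0,0,4,0,0.35,0,0,0,0,0,0,0.35]
}}

```text
t: 23.6
ee_pos: [0.4373, -0.3425, 0.2091]
orientation: [3.111, -0.401, 0.001]
force: [0.5, 0.1, 1.6]
finger_gap: 0.0551
finger_force: 0.0
```

{"fn": "move_arm", "kwargs": {
  "increments": [0,0,0,0,0,0,0.35,0,0,0,0,0,0,0.35,0,0,0,0,0,0,0.35,0,0,0,0,0,0,0.35]
}}

```text
t: 23.93
ee_pos: [0.4421, -0.3318, 0.208]
orientation: [-3.118, 0.379, -0.0]
force: [0.0, -0.9, 0.6]
finger_gap: 0.0559
finger_force: 0.0
```

```bash
python3 - <<'E'
from h import *
s=r.sense(); print(s["t"],s["ee_pos"],s["force"])
a=r.grab_frame("scene")["image"][120:340,220:460]; b=r.grab_frame("top")["image"][150:330,100:440]
a=cv2.resize(a,None,fx=1.9,fy=1.9); b=cv2.resize(b,None,fx=1.0,fy=1.0)
o=np.zeros((600,800,3),np.uint8); b=cv2.resize(b,None,fx=1.55,fy=1.55)[:,:]; 
a=cv2.resize(r.grab_frame("scene")["image"][120:340,220:460],None,fx=1.4,fy=1.4)
o[:a.shape[0],:a.shape[1]]=a; o[310:310+b.shape[0],:b.shape[1]]=b
cv2.imwrite("pics/end.png",o[:,:,::-1])
E
```

```text
23.9333 [ 0.44210605 -0.33183115  0.20795872] [ 0.03431313 -0.94592888  0.63125629]
```

View pics/end.png

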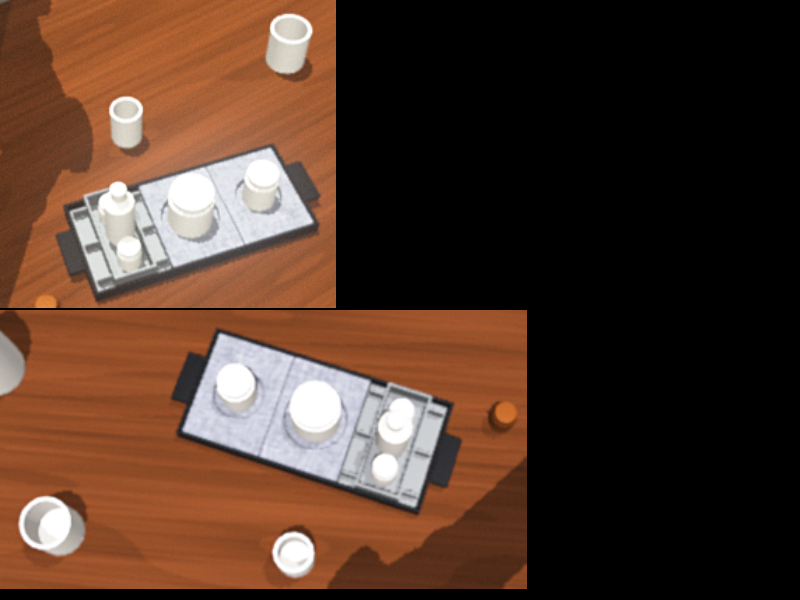

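Both views: the pots stand in their recesses, bottle and both jars are upright in the rack, and the open pots haven't moved. One quick numeric check of the lid positions before handing in.

```bash
python3 - <<'E'
from h import *
f=r.grab_frame("top")
c=lambda l:[(x/1.55+100,(y-310)/1.55+150) for x,y in l]
P=ray(f,c([(236,382),(315,407),(397,419)]),[.064,.070,.117]); print(P.round(4))
d=np.hypot(*(P[:2,:2]-[[.6265,.0875],[.606,-.0025]]).T); print(d)
if (d<.009).all(): print(r.close_job())
E
```

```text
[[ 0.626   0.0851  0.064 ]
 [ 0.6029 -0.0041  0.07  ]
 [ 0.5838 -0.0915  0.117 ]]
[0.00242326 0.00347385]
the job is handed in; nothing more can be done
None
```

I packed the caddy and handed the job in at about 24 s, but no verdict came back. In the final images both lidded pots stand in their recesses (2 to 4 mm off centre), the bottle and both jars stand upright in the rack, and the open pots look unmoved.

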